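Fold out the hook and hang up a sole pattern

ROBOT

A 6-joint arm with a two-finger parallel gripper is mounted at the origin on the work surface. World frame = base frame: x ahead of the robot, y to its left, z up, the work surface at z = 0. Lengths are in m, angles in rad, forces in N, time in s.
With the tool pointing down it reaches from about 0.375 to 0.9 m from the base axis. Payload 3.1 kg.
Tool frame: the origin (TCP) lies between the finger pads; the fingertips stand 17 mm ahead of it and the grasp point (between the pads) lies 2 mm behind it; z points along the fingers, y is the line along which they close (so a half turn about z gives the same grasp; the last joint's range is limited). The gripper opens to 85 mm and grips with 20 to 120 N. Pads are 22 mm wide; open, the fingers measure 114 mm over their backs; the gripper's body (76 mm by 85 mm) begins 54 mm behind the grasp point. The pads swing forward as they close: fully open they stand 13 mm farther back than shut.
Start: joints at [1.016, 0.527, 1.433, -0, 1.181, -0.178], TCP at [0.229, 0.581, 0.248] pointing down, gripper open.
Joint ranges: [-3.08, 3.08], [-0.75, 2.2], [0.22, 2.44], [-1.43, 4.57], [0, 2.65], [-2.85, 2.85]. Speed limits (rad/s): [2.79, 2.79, 3.14, 3.14, 3.14, 3.14].

INTERFACE

Orientations are given as a unit quaternion [x, y, z, w].
In Python, from station import sense, vision, order gives the robot as it stands.
- The arm moves only by the shell command python3 -m crank 'ROWS' [OPENING] [FORCE]. ROWS is JSON, a list of rows, each an object with "dp": the shift along the world's x, y, z in units of 30 mm (1.0 is 30 mm), a list of three; "angular": the turn, a rotation vector about the world's x, y, z in degrees, a list of three. In form: [{"dp": [dx, dy, dz], "angular": [ax, ay, az]}, ...]. A call has 1 to 20 rows; each row shifts and turns the commanded pose from where the row before left it; what a row does not reach is not made up. A row lasts 1/10 s, in which the tool goes at most 50 mm and 8.59 degrees, less where a joint would pass 70% of its speed; a pose out of reach is approached as far as the arm can. A call is refused whole if a number of a shift passes 1 or a number of a turn 8.59, either way. A call with a gripper value outside its range is refused whole. OPENING is the closure, from 0 (fully open) to 1 (shut), set as the call begins (- or left out, the last holds). The fingers move at their own pace and stop on an object; FORCE is the grip in N (left out, the last holds). Time passes only in rows, so rows that do not move let the fingers close. It gives the time, the measured TCP pose, the force, the opening and the grip force at its end, in the units of the state.
- sense(): the state, without advancing time (a new reading comes with each control period).
- vision.snapshot(name): name is "scene" or "top"; returns a dict with "image" (384x512x3 uint8, blue, green, red), "range_z" (384x512 float32, m along the optical axis (not along the pixel's ray), 0 where there is no reading), "mtx" (3x3 intrinsics, pixels), "dist" ([k1, k2, p1, p2, k3] as OpenCV has them; the pictures are not rectified), "pose" (4x4, takes a point from camera to world coordinates). Camera axes: x right, y down, z forward; pixel columns grow to the right and rows downward; lengths in m; the calibration is good to about 2 mm. A picture is of the moment at which its call begins.
- order.sign_off(): hands the job in; it is judged then, once.
The state is a dict: "t": time; "q": joint angles; "qd": joint speeds; "tau": joint torques, N m; "tcp_pos": TCP position; "tool_rot": TCP orientation; "force": force on the tool from outside, world axes, zero at the start; "ft_torque": the same for the moment, N m; "finger_gap": opening from 0.0 (shut) to 1.0 (fully open); "gripper_force": force on a finger pad.
Only numpy, scipy, OpenCV 4.12 (cv2) and the standard library are available. Lean on these libraries where they do the work, as an engineer would, in place of code of your own. Each camera call takes 0.05 s, during which the arm holds its last target. There are 200 camera calls.

TASK

On the shoemaker's bench, swing the steel hook that is folded against the tool board out as far as it will go. Then take the wooden sole pattern with the long slot from its stand, pass the slot over the hook's upturned end and hang the pattern in the hook's notch, right next to the collar, settled all the way down, and let go. Work gently: do not force the hook or jam the pattern on it, and leave the other things on the bench where they are.

Things in the scene. Friction and masses are not known exactly. Their poses are not given: they have to be found in the camera images.
- hook (a joint): Opening angle of the folding hook about its upright hinge pin, rad: 0 = flat along the board, 1.57 = square out from the board, against a hard stop. It turns stiffly (0.4 N m of friction, about 4 N at its end) and stays where it is left. Opening turns it clockwise seen from above.
- hook_hinge (a point): On the upright hinge pin, at notch-floor height (215 mm). Axes turn with the hook: -x points out along the bar, z up. The bar is 10 mm wide (y), underside 8 mm below. On it is clamped a saddle: collar (26 mm wide, top 16 mm up), then outwards a notch 13 mm long, 5 mm deep, then a sleeve level with the 10 mm wide bar's outer end. The notch middle is 36 to 68 mm from the pin, different each time and not measured: find the collar by feel.
- hinge_plate (a joint): Twist of the springy hinge plate that carries the hook, rad, 0 when unloaded, positive when the hook is pushed past its stop: about 0.0026 rad for each newton sideways at the hook's end, on top of the hook's own angle.
- hook_end (a point): Top centre of the hook's upturned end: a square upright post, 10 x 10 mm, 105 mm out from the hinge pin, its top 25 mm above the sleeve's top, 30 mm above the notch floor and 29 mm above the board's top edge, so fingertips from above can get behind it over the board's edge. Axes as hook_hinge.
- board: Fixed upright wooden tool board, 300 mm long (x), 18 mm thick, top edge 216 mm above the bench. Origin: at bench height, in the plane of its front face, mid-length; its front looks along +y. The hook's pin stands at x = 50 mm, 14 mm in front of the face; the folded bar lies along the face towards -x, the open bar points along +y.
- pattern: Wooden sole pattern, a flat plate 175 mm tall, 10 mm thick (y), 50 mm wide (x) with straight parallel sides in its upper 100 mm, 68 mm wide near the foot; about 0.09 kg. Origin: centre of its foot (underside). It stands in a groove of the stand. Unlike its neighbour it has a long upright slot right through it: 18 mm wide, 48 mm high, from 113 to 161 mm above the foot.
- pattern_grip (a point): Middle of the upper end (roof) of the pattern's slot: on the plate's mid-plane, 161 mm above its foot and 14 mm below its top; this edge comes to rest on the notch floor. A good place to take the pattern by its two side edges (50 mm apart along x). z up along the plate, y through the slot.
- stand: Fixed slotted wooden stand, 100 x 160 mm, 45 mm tall, with two grooves along its x, 13 mm wide, 30 mm deep (groove floor 15 mm above the bench), at y = -40 and +40 mm, a pattern standing in each. Origin: centre of its underside.
- plain_pattern: Neighbour in the other groove of the stand (80 mm away; the two places may be swapped): a shorter plain sole pattern without a slot, 120 mm tall, 10 mm thick, rounded top. Origin: centre of its foot. Leave alone.
- shoe_last: Wooden shoe last, about 195 mm long, 83 mm tall. Origin at its underside. Leave alone.
- wax_tin: Round metal tin, 68 mm across, 35 mm tall. Leave alone.
- spool: Wooden thread spool, 36 mm across, 45 mm tall. Leave alone.
- hammer: Hammer lying on the bench beyond the board. Leave alone.
- awl: Awl with a wooden handle, 150 mm long, lying. Leave alone.
- brush: Brush lying on the bench. Leave alone.
- cream_jar: Brown glass jar, 56 mm across, 60 mm tall. Leave alone.
There are look-alikes about, which are no part of the job. What is shaped like the pattern but blue or orange is not meant.

How it is judged:
By the outcome, as a careful person would: the job done as asked, in the order asked, and still so for the second after the job is handed in, with the robot touching nothing.
It also fails if it takes over 72 s, if anything falls off the work surface, if the arm or the gripper's body presses on something with over 40 N, if the wrist force passes 120 N, or if a joint passes its speed limit or range.

## Working session

There is one attempt and no reset: what is moved stays moved. The work goes in short steps, Python scripts to look and compute and a shell command to move; the robot and the scene stay as the last step left them, time stands still between calls to the robot, and variables do not carry over. Pictures are saved under pics/ and viewed, at most 10 in all, crops included, and the job is handed in when it is done.

```bash
mkdir -p pics
cat > h.py <<'E'
import numpy as np,cv2
from station import sense,vision,order
def cloud(s):
    h,w=s['range_z'].shape
    u,v=np.meshgrid(np.arange(w),np.arange(h))
    p=cv2.undistortPoints(np.stack([u,v],-1).reshape(-1,1,2).astype(np.float64),s['mtx'],np.array(s['dist'])).reshape(h,w,2)
    z=s['range_z'][...,None].astype(float)
    P=np.concatenate([p*z,z],-1)
    T=np.array(s['pose']); W=P@T[:3,:3].T+T[:3,3]
    W[s['range_z']==0]=np.nan
    return W
def proj(s,X):
    T=np.linalg.inv(np.array(s['pose']));X=np.atleast_2d(X)
    return cv2.projectPoints(np.float64(X),cv2.Rodrigues(T[:3,:3])[0],T[:3,3],np.array(s['mtx']),np.array(s['dist']))[0].reshape(-1,2)
E
python3 - <<'E'
from h import *
a=vision.snapshot('scene');b=vision.snapshot('top')
import pickle;pickle.dump((a,b),open('s0.pkl','wb'))
cv2.imwrite('pics/a.png',cv2.resize(a['image'],(800,600)));cv2.imwrite('pics/b.png',cv2.resize(b['image'],(800,600)))
print(sense())
for s in(a,b):print(np.round(s['pose'],3).tolist(),s['mtx'][0][0])
E
```

```text
{'t': 0.1, 'q': array([ 1.01647078e+00,  5.28379192e-01,  1.43377970e+00,  3.17748823e-06,
        1.18140851e+00, -1.78496974e-01]), 'qd': array([-0.00129291, -0.00089148, -0.0043064 , -0.00200975,  0.00350567,
        0.00011061]), 'tau': array([ 4.43740028e-04, -4.43307281e+01, -1.78587180e+01, -1.78890809e-04,
        3.88214088e-03, -3.89545403e-05]), 'tcp_pos': array([0.22904314, 0.5808577 , 0.24742601]), 'tool_rot': array([ 1.86810808e-01,  9.82395413e-01, -9.21306311e-04, -3.55116003e-04]), 'force': array([ 0.53225332, -0.10897004,  0.59709676]), 'ft_torque': array([-0.00887658,  0.02441308,  0.02130143]), 'gripper_force': 0.0, 'finger_gap': 0.9985960700536436}
[[-0.768, 0.462, -0.444, 1.16], [0.641, 0.54, -0.546, 0.756], [-0.013, -0.703, -0.711, 1.154], [0.0, 0.0, 0.0, 1.0]] 474.822038829169
[[0.027, -0.994, 0.104, 0.406], [-1.0, -0.027, -0.003, -0.022], [0.005, -0.104, -0.995, 1.511], [0.0, 0.0, 0.0, 1.0]] 443.046567122329
```

View pics/a.png

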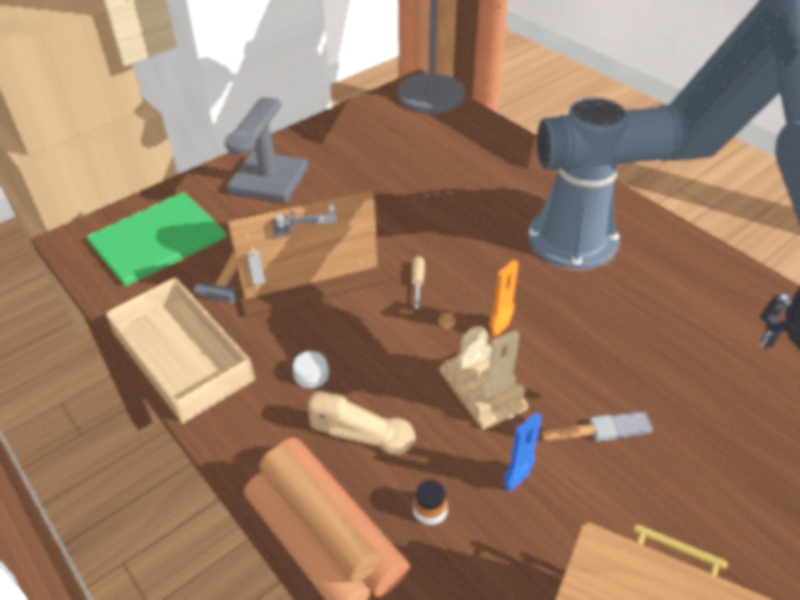

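View pics/b.png

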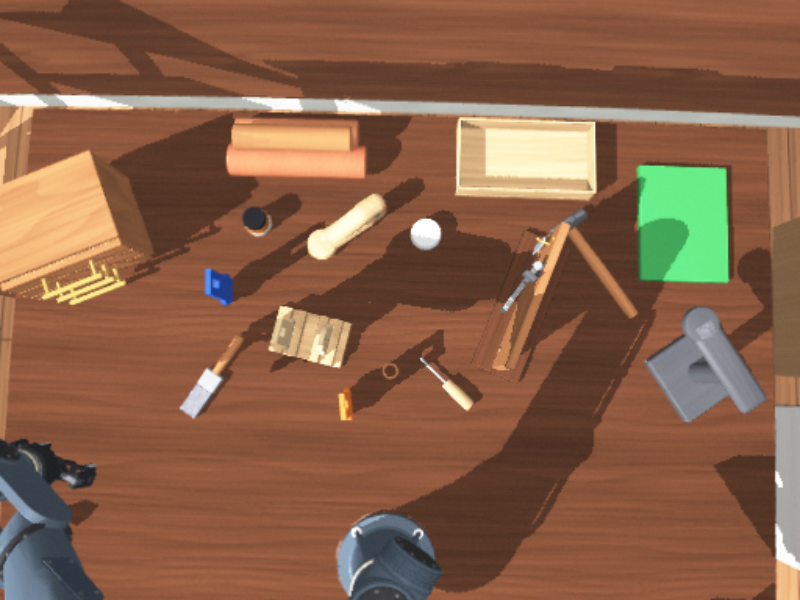

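Candidates for the pattern in the scene view (800x600): slotted wooden (505,360) in the stand, plain wooden (474,350), orange (505,297) and blue (522,450). I choose the wooden slotted one at (505,360). The hook is at (305,218) on the board. Next I'll measure and make one close crop.

Run:
```python
from h import *
import pickle
a,b=pickle.load(open('s0.pkl','rb'))
A=cloud(a);B=cloud(b)
im=a['image']
c1=cv2.resize(im[115:200,140:250],(400,309),interpolation=cv2.INTER_CUBIC)
c2=cv2.resize(im[195:285,270:350],(348,391),interpolation=cv2.INTER_CUBIC)
k=np.zeros((600,800,3),np.uint8);k[:309,:400]=c1;k[:391,420:768]=c2
bi=b['image'];k[310:600,:400]=cv2.resize(bi[135:245,300:410],(400,290),interpolation=cv2.INTER_CUBIC)
k[392:592,420:720]=cv2.resize(bi[185:245,160:250],(300,200),interpolation=cv2.INTER_CUBIC)
cv2.imwrite('pics/c.png',k)
# board: fit top edge & front face
W=np.concatenate([A.reshape(-1,3),B.reshape(-1,3)])
def fit(m,n):
    p=W[m];r=cv2.minAreaRect(p[:,:2].astype(np.float32));print(n,m.sum(),r,np.round(cv2.boxPoints(r),3).tolist())
c=B[int(295*.64),int(540*.64)];print('board px',c)
x,y,z=W.T
nb=(np.hypot(x-c[0],y-c[1])<.22)
fit(nb&(z>.208)&(z<.222),'boardtop+')
fit(nb&(z>.225)&(z<.27),'hookend')
s=B[int(335*.64),int(310*.64)];print('stand',s)
ns=np.hypot(x-s[0],y-s[1])<.11
fit(ns&(z>.035)&(z<.05),'standtop')
fit(ns&(z>.15)&(z<.2),'pattern')
fit(ns&(z>.185)&(z<.2),'patterntop')
fit(ns&(z>.08)&(z<.13),'mid')
```

```text
board px [ 0.55784909 -0.2756983   0.22215661]
boardtop+ 1265 ((0.5678116083145142, -0.25199294090270996), (0.07106480002403259, 0.3010428547859192), 68.73136138916016) [[0.41499999165534973, -0.23100000619888306], [0.6949999928474426, -0.3400000035762787], [0.7210000157356262, -0.27300000190734863], [0.4399999976158142, -0.164000004529953]]
hookend 89 ((0.5728669166564941, -0.23886987566947937), (0.024788685142993927, 0.11702730506658554), 47.33031463623047) [[0.5210000276565552, -0.20800000429153442], [0.6069999933242798, -0.2879999876022339], [0.6240000128746033, -0.26899999380111694], [0.5379999876022339, -0.1899999976158142]]
stand [0.4800815  0.17987749 0.01727543]
standtop 1121 ((0.47798025608062744, 0.1825304925441742), (0.13376855850219727, 0.10246862471103668), 77.26179504394531) [[0.4129999876022339, 0.1289999932050705], [0.5130000114440918, 0.10599999874830246], [0.5429999828338623, 0.23600000143051147], [0.4429999887943268, 0.2590000033378601]]
pattern 271 ((0.47983190417289734, 0.22125382721424103), (0.014351215213537216, 0.05206664279103279), 75.65872192382812) [[0.453000009059906, 0.22100000083446503], [0.503000020980835, 0.20800000429153442], [0.5070000290870667, 0.22200000286102295], [0.4560000002384186, 0.23499999940395355]]
patterntop 117 ((0.4787628948688507, 0.22154545783996582), (0.01291602198034525, 0.04983307048678398), 77.59266662597656) [[0.453000009059906, 0.22100000083446503], [0.5019999742507935, 0.20999999344348907], [0.5040000081062317, 0.22200000286102295], [0.4560000002384186, 0.2329999953508377]]
mid 483 ((0.4745388627052307, 0.18215908110141754), (0.09884627163410187, 0.05340276286005974), 83.80223846435547) [[0.4429999887943268, 0.13600000739097595], [0.4959999918937683, 0.12999999523162842], [0.5059999823570251, 0.2280000001192093], [0.453000009059906, 0.23399999737739563]]
```

View pics/c.png

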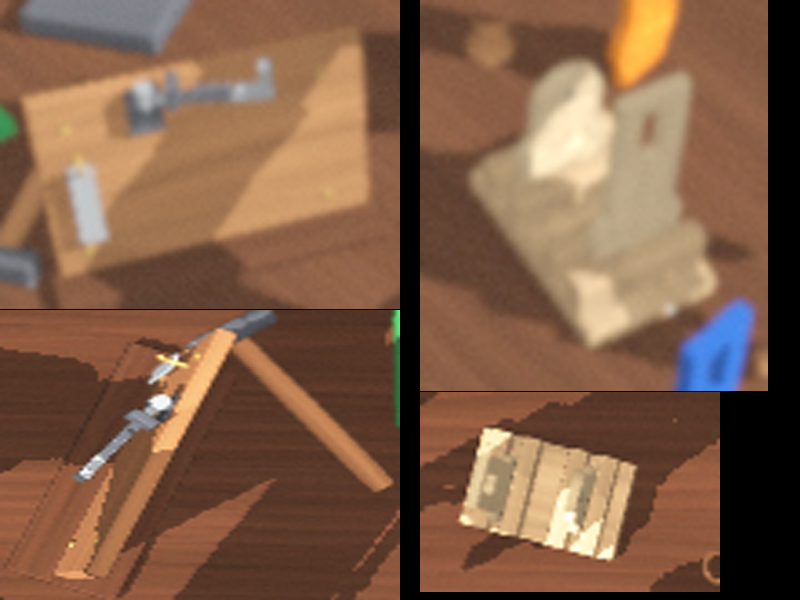

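The crop shows the slotted wooden pattern at (650,130), with the slot visible, in the groove farther to the left of the robot. The hook is already about 20° off the board, with the post at (262,75) and the collar at (172,92). I'll refine the hook numbers and move above it.

Run:
```python
from h import *
import pickle
a,b=pickle.load(open('s0.pkl','rb'))
for n,s in(('scene',a),('top',b)):
    W=cloud(s).reshape(-1,3);W=W[np.isfinite(W[:,0])]
    x,y,z=W.T
    post=W[(np.hypot(x-.533,y+.2025)<.02)&(z>.236)];print(n,'post',len(post),post.mean(0),post.min(0),post.max(0))
    pin=W[(np.hypot(x-.613,y+.274)<.022)&(z>.228)];print('pin',len(pin),pin.mean(0),pin.min(0),pin.max(0))
    u=np.array([.932,-.363]);f=-np.array([-.363,-.932])
    d=W[:,:2]-np.array([.5615,-.2687]);s_,t=d@u,d@f
    m=(abs(s_)<.16)&(t<.002+0*t)&(t>-.03)&(z>.21)&(z<.221)
    e=W[m];r=cv2.minAreaRect(e[:,:2].astype(np.float32));print('top edge',m.sum(),r,np.round(cv2.boxPoints(r),4).tolist())
    m=(abs(s_)<.14)&(abs(t)<.012)&(z>.05)&(z<.15);e=W[m]
    if m.sum()>50:
        l=cv2.fitLine(e[:,:2].astype(np.float32),cv2.DIST_HUBER,0,.01,.01).ravel();print('face',m.sum(),l, np.degrees(np.arctan2(l[1],l[0])))
```

```text
scene post 11 [ 0.5306352  -0.2056353   0.24180131] [ 0.52559395 -0.21086573  0.23672807] [ 0.53428141 -0.19836816  0.24522876]<stdin>:8: RuntimeWarning: Mean of empty slice.
  ret = um.true_divide(
Traceback (most recent call last):
ValueError: zero-size array to reduction operation minimum which has no identity
```

```bash
python3 -m crank '[{"dp":[0.2,-0.6,0.9],"angular":[0,0,0]},{"dp":[0.4,-1,0.8],"angular":[0,0,-1]},{"dp":[0.4,-1,0],"angular":[0,0,-1]},{"dp":[0.4,-1,0],"angular":[0,0,-1]},{"dp":[0.4,-1,0],"angular":[0,0,-1]},{"dp":[0.4,-1,0],"angular":[0,0,-1]},{"dp":[0.4,-1,0],"angular":[0,0,-1]},{"dp":[0.4,-1,0],"angular":[0,0,-1]},{"dp":[0.4,-1,0],"angular":[0,0,-1]},{"dp":[0.4,-1,0],"angular":[0,0,-1]},{"dp":[0.4,-1,0],"angular":[0,0,-1]},{"dp":[0.4,-1,0],"angular":[0,0,-1]},{"dp":[0.4,-1,0],"angular":[0,0,-1]},{"dp":[0.4,-1,0],"angular":[0,0,-1]},{"dp":[0.4,-1,0],"angular":[0,0,-1]},{"dp":[0.4,-1,0],"angular":[0,0,-1]},{"dp":[0.4,-1,0],"angular":[0,0,-1]},{"dp":[0.4,-1,0],"angular":[0,0,-1]},{"dp":[0.4,-1,0],"angular":[0,0,-1]},{"dp":[0.4,-1,0],"angular":[0,0,-1]}]' 0.55 20
```

```text
t: 2.1
tcp_pos: [0.4633, -0.0079, 0.299]
tool_rot: [0.347, 0.938, 0.0, -0.0]
force: [-0.8, 0.2, -0.5]
finger_gap: 0.454
gripper_force: 0.0
```

Run:
```python
from h import *
import pickle
a,b=pickle.load(open('s0.pkl','rb'))
u=np.array([.932,-.363]);f=np.array([.363,.932])
def st(p):
    if len(p)==0: return 'none'
    return len(p),p.mean(0).round(4),p.min(0).round(4),p.max(0).round(4)
for n,s in(('scene',a),('top',b)):
    W=cloud(s).reshape(-1,3);W=W[np.isfinite(W[:,0])]
    x,y,z=W.T
    print(n,'post',st(W[(np.hypot(x-.533,y+.2025)<.02)&(z>.236)]))
    print('pin',st(W[(np.hypot(x-.613,y+.274)<.025)&(z>.22)]))
    d=W[:,:2]-np.array([.5615,-.2687]);s_,t=d@u,d@f
    m=(abs(s_)<.16)&(t<.002)&(t>-.03)&(z>.21)&(z<.221)
    e=W[m];r=cv2.minAreaRect(e[:,:2].astype(np.float32));print('top edge',m.sum(),r,np.round(cv2.boxPoints(r),4).tolist())
    m=(abs(s_)<.14)&(abs(t)<.012)&(z>.05)&(z<.15);e=W[m]
    if m.sum()>50:
        l=cv2.fitLine(e[:,:2].astype(np.float32),cv2.DIST_HUBER,0,.01,.01).ravel();print('face',m.sum(),l, np.degrees(np.arctan2(l[1],l[0])))
    # hook points in board frame
    m=(abs(s_)<.1)&(t>.005)&(t<.09)&(z>.19)&(z<.26)
    for q in sorted(np.c_[s_[m],t[m],z[m]].round(3).tolist())[::4]: print(q,end=' ')
    print()
```

```text
scene post (11, array([ 0.5306, -0.2056,  0.2418]), array([ 0.5256, -0.2109,  0.2367]), array([ 0.5343, -0.1984,  0.2452]))
pin (12, array([ 0.6094, -0.2664,  0.2237]), array([ 0.5946, -0.2776,  0.2202]), array([ 0.6212, -0.2568,  0.2315]))
top edge 258 ((0.5589912533760071, -0.2751443386077881), (0.017928650602698326, 0.29690712690353394), 68.82789611816406) [[0.4172999858856201, -0.22990000247955322], [0.6941999793052673, -0.33709999918937683], [0.7006999850273132, -0.3203999996185303], [0.423799991607666, -0.21320000290870667]]
face 1772 [ 0.9341034  -0.35700253  0.5569626  -0.2648116 ] -20.916225
[-0.096, 0.005, 0.203] [-0.057, 0.046, 0.225] [-0.055, 0.046, 0.201] [-0.054, 0.049, 0.244] [-0.053, 0.05, 0.229] [-0.052, 0.05, 0.221] [-0.051, 0.051, 0.21] [-0.05, 0.049, 0.225] [-0.049, 0.042, 0.228] [-0.049, 0.049, 0.218] [-0.047, 0.006, 0.213] [-0.046, 0.046, 0.204] [-0.045, 0.042, 0.218] [-0.043, 0.046, 0.217] [-0.04, 0.043, 0.203] [-0.037, 0.035, 0.214] [-0.036, 0.05, 0.218] [-0.034, 0.043, 0.209] [-0.031, 0.032, 0.213] [-0.029, 0.04, 0.212] [-0.027, 0.045, 0.212] [-0.025, 0.043, 
[... 2086 characters left out ...]
219] [-0.007, 0.03, 0.217] [-0.003, 0.029, 0.219] [-0.001, 0.03, 0.221] [0.002, 0.034, 0.217] [0.006, 0.023, 0.217] [0.01, 0.023, 0.214] [0.013, 0.031, 0.211] [0.017, 0.02, 0.217] [0.018, 0.015, 0.221] [0.019, 0.011, 0.232] [0.02, 0.024, 0.227] [0.022, 0.012, 0.227] [0.022, 0.029, 0.219] [0.023, 0.016, 0.231] [0.024, 0.023, 0.23] [0.025, 0.027, 0.233] [0.026, 0.033, 0.23] [0.028, 0.023, 0.225] [0.03, 0.018, 0.226] [0.033, 0.032, 0.227] [0.036, 0.015, 0.213] [0.039, 0.006, 0.199] [0.041, 0.013, 0.227] [0.043, 0.005, 0.218] [0.043, 0.021, 0.215] [0.045, 0.022, 0.201] [0.046, 0.018, 0.226] [0.048, 0.008, 0.22] [0.05, 0.009, 0.221] [0.052, 0.01, 0.224] [0.054, 0.014, 0.224] [0.056, 0.016, 0.226]
```

```bash
python3 -m crank '[{"dp":[0.32,-0.95,0],"angular":[0,0,0.4]},{"dp":[0.32,-0.95,0],"angular":[0,0,0.4]},{"dp":[0.32,-0.95,0],"angular":[0,0,0.4]},{"dp":[0.32,-0.95,0],"angular":[0,0,0.4]},{"dp":[0.32,-0.95,0],"angular":[0,0,0.4]},{"dp":[0.32,-0.95,0],"angular":[0,0,0.4]},{"dp":[0.32,-0.95,0],"angular":[0,0,0.2]},{"dp":[0,0,-0.5],"angular":[0,0,0]},{"dp":[0,0,0],"angular":[0,0,0]},{"dp":[0,0,0],"angular":[0,0,0]}]'
python3 - <<'E'
from h import *
a=vision.snapshot('scene');b=vision.snapshot('top')
pa=proj(a,[.531,-.207,.24])[0];pb=proj(b,[.531,-.207,.24])[0]
k=[]
for s,p in((a,pa),(b,pb)):
    c=cv2.getRectSubPix(s['image'],(90,90),(float(p[0]),float(p[1])));k.append(cv2.resize(c,(400,400),interpolation=cv2.INTER_CUBIC))
cv2.imwrite('pics/d.png',np.hstack(k))
E
```

```text
t: 3.1
tcp_pos: [0.5299, -0.2056, 0.2837]
tool_rot: [0.325, 0.946, 0.0, -0.001]
force: [0.1, -0.3, -0.7]
finger_gap: 0.448
gripper_force: 0.0
```

View pics/d.png

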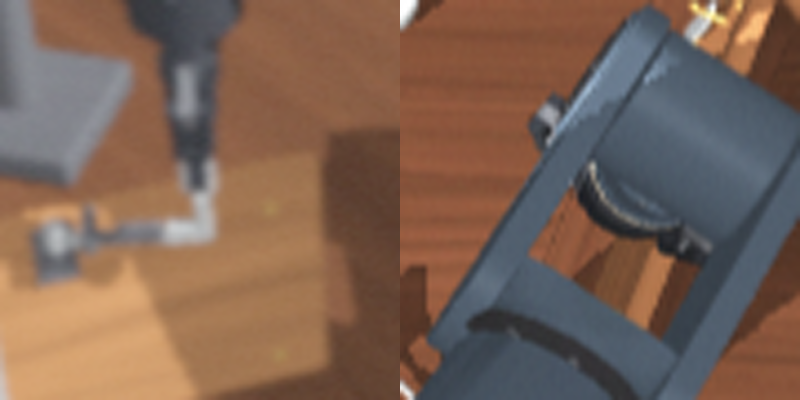

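The left crop shows the fingertips (200,180) directly above the post (205,205). I'll descend straddling it.

```bash
python3 -m crank '[{"dp":[0,0,-0.45],"angular":[0,0,0]},{"dp":[0,0,-0.45],"angular":[0,0,0]},{"dp":[0,0,-0.45],"angular":[0,0,0]},{"dp":[0,0,0],"angular":[0,0,0]},{"dp":[0,0,0],"angular":[0,0,0]}]'
python3 - <<'E'
import numpy as np
# path of tool centre for hook angle th (deg), pushing finger ahead: tool centre shifted 15 mm along push dir
pin=np.array([.6137,-.2719])
for th in (16.7,25,33,41,49,57,65,73,81,90,95):
    A=np.radians(158.9-th);b=np.array([np.cos(A),np.sin(A)]);p=np.array([b[1],-b[0]])
    print(th,(pin+.105*b+.0143*p).round(4),(158.9-th-90))
E
```

```text
t: 3.7
tcp_pos: [0.5308, -0.2058, 0.2444]
tool_rot: [0.325, 0.946, -0.0, 0.0]
force: [0.6, 0.0, 0.2]
finger_gap: 0.448
gripper_force: 0.0
16.7 [ 0.5395 -0.1962] 52.20000000000002
25 [ 0.5512 -0.1863] 43.900000000000006
33 [ 0.5637 -0.1785] 35.900000000000006
41 [ 0.5772 -0.1724] 27.900000000000006
49 [ 0.5914 -0.1683] 19.900000000000006
57 [ 0.606  -0.1662] 11.900000000000006
65 [ 0.6208 -0.1662] 3.9000000000000057
73 [ 0.6355 -0.1682] -4.099999999999994
81 [ 0.6497 -0.1722] -12.099999999999994
90 [ 0.6648 -0.1791] -21.099999999999994
95 [ 0.6727 -0.1839] -26.099999999999994
```

```bash
python3 -m crank '[{"dp":[0.15,0.16,0],"angular":[0,0,0]},{"dp":[0.15,0.16,0],"angular":[0,0,0]},{"dp":[0.2,0.165,0],"angular":[0,0,-4]},{"dp":[0.2,0.165,0],"angular":[0,0,-4]},{"dp":[0.21,0.13,0],"angular":[0,0,-4]},{"dp":[0.21,0.13,0],"angular":[0,0,-4]},{"dp":[0.225,0.1,0],"angular":[0,0,-4]},{"dp":[0.225,0.1,0],"angular":[0,0,-4]},{"dp":[0.235,0.07,0],"angular":[0,0,-4]},{"dp":[0.235,0.07,0],"angular":[0,0,-4]}]'
python3 -c "
from h import *
s=sense();print(s['force'],s['tcp_pos'])"
```

```text
t: 4.7
tcp_pos: [0.5915, -0.1692, 0.2445]
tool_rot: [0.574, 0.819, -0.002, 0.0]
force: [-3.0, -3.2, 0.5]
finger_gap: 0.451
gripper_force: 2.1
[-3.02340746 -3.20142132  0.51395912] [ 0.59146151 -0.16916554  0.24454895]
```

```bash
python3 -m crank '[{"dp":[0.245,0.035,0],"angular":[0,0,-4]},{"dp":[0.245,0.035,0],"angular":[0,0,-4]},{"dp":[0.245,0,0],"angular":[0,0,-4]},{"dp":[0.245,0,0],"angular":[0,0,-4]},{"dp":[0.245,-0.035,0],"angular":[0,0,-4]},{"dp":[0.245,-0.035,0],"angular":[0,0,-4]},{"dp":[0.235,-0.07,0],"angular":[0,0,-4]}]';python3 -m crank '[{"dp":[0.12,-0.035,0],"angular":[0,0,-2]},{"dp":[0.12,-0.035,0],"angular":[0,0,-2]},{"dp":[0.1,-0.04,0],"angular":[0,0,-2]}]'
```

```text
t: 5.4
tcp_pos: [0.6419, -0.1708, 0.2442]
tool_rot: [0.755, 0.656, -0.002, -0.001]
force: [-4.4, -1.7, 1.7]
finger_gap: 0.45
gripper_force: 2.1
t: 5.7
tcp_pos: [0.6519, -0.1741, 0.2441]
tool_rot: [0.788, 0.616, -0.002, -0.001]
force: [-5.1, -0.8, 2.1]
finger_gap: 0.449
gripper_force: 2.0
```

```bash
python3 -m crank '[{"dp":[0.1,-0.045,0],"angular":[0,0,-2]},{"dp":[0.1,-0.045,0],"angular":[0,0,-2]},{"dp":[0.06,-0.03,0],"angular":[0,0,-1]}]';python3 -m crank '[{"dp":[0.05,-0.02,0],"angular":[0,0,-1]},{"dp":[0,0,0],"angular":[0,0,0]}]';python3 -m crank '[{"dp":[0.05,-0.02,0],"angular":[0,0,-1]},{"dp":[0,0,0],"angular":[0,0,0]}]'
```

```text
t: 6.0
tcp_pos: [0.66, -0.1774, 0.244]
tool_rot: [0.814, 0.581, -0.001, -0.001]
force: [-3.4, -1.3, 0.5]
finger_gap: 0.455
gripper_force: 1.9
t: 6.2
tcp_pos: [0.6621, -0.1781, 0.2439]
tool_rot: [0.819, 0.574, -0.0, -0.0]
force: [-4.8, -1.6, 2.2]
finger_gap: 0.447
gripper_force: 1.8
t: 6.4
tcp_pos: [0.6639, -0.1787, 0.2438]
tool_rot: [0.824, 0.567, -0.0, -0.0]
force: [-5.2, 0.4, 1.0]
finger_gap: 0.451
gripper_force: 1.9
```

```bash
for i in 1 2 3; do :; done; python3 -m crank '[{"dp":[0.05,-0.02,0],"angular":[0,0,0]},{"dp":[0,0,0],"angular":[0,0,0]}]';python3 -m crank '[{"dp":[0.05,-0.02,0],"angular":[0,0,0]},{"dp":[0,0,0],"angular":[0,0,0]}]';python3 -m crank '[{"dp":[0.05,-0.02,0],"angular":[0,0,0]},{"dp":[0,0,0],"angular":[0,0,0]}]'
```

```text
t: 6.6
tcp_pos: [0.6648, -0.179, 0.2436]
tool_rot: [0.824, 0.567, -0.0, -0.001]
force: [-5.8, 0.2, 1.6]
finger_gap: 0.453
gripper_force: 2.6
t: 6.8
tcp_pos: [0.6655, -0.1791, 0.2434]
tool_rot: [0.824, 0.567, -0.001, -0.002]
force: [-7.4, 1.1, 2.4]
finger_gap: 0.45
gripper_force: 3.5
t: 7.0
tcp_pos: [0.6662, -0.1794, 0.2433]
tool_rot: [0.824, 0.567, -0.002, -0.003]
force: [-9.3, 0.7, 3.8]
finger_gap: 0.451
gripper_force: 4.3
```

```bash
python3 -m crank '[{"dp":[-0.3,0.1,0],"angular":[0,0,0]},{"dp":[0,0,0.6],"angular":[0,0,0]},{"dp":[0,0,0.6],"angular":[0,0,0]},{"dp":[0,0.2,0.7],"angular":[0,0,0]},{"dp":[-0.3,0.95,0.2],"angular":[0,0,0.6]},{"dp":[-0.44,0.95,0],"angular":[0,0,0.6]},{"dp":[-0.44,0.95,0],"angular":[0,0,0.6]},{"dp":[-0.44,0.95,0],"angular":[0,0,0.6]},{"dp":[-0.44,0.95,0],"angular":[0,0,0.6]},{"dp":[-0.44,0.95,0],"angular":[0,0,0.6]},{"dp":[-0.44,0.95,0],"angular":[0,0,0.6]},{"dp":[-0.44,0.95,0],"angular":[0,0,0.6]}]'
python3 - <<'E'
from h import *
import pickle
a=vision.snapshot('scene');b=vision.snapshot('top')
pickle.dump((a,b),open('s1.pkl','wb'))
u=np.array([.933,-.360]);f=np.array([.360,.933]);pin=np.array([.6137,-.2719])
for n,s in(('scene',a),('top',b)):
    W=cloud(s).reshape(-1,3);W=W[np.isfinite(W[:,0])];x,y,z=W.T
    d=W[:,:2]-pin;s_,t=d@u,d@f
    m=(abs(s_)<.03)&(t>.085)&(t<.125)&(z>.228)&(z<.26);print(n,'post',m.sum(),s_[m].mean(),t[m].mean(),z[m].max(),s_[m].min(),s_[m].max(),t[m].min(),t[m].max())
    m=(abs(s_)<.03)&(t>.0)&(t<.12)&(z>.2)&(z<.26)
    q=np.c_[t[m],s_[m],z[m]]
    for t0 in np.arange(0,.12,.006):
        k=q[(q[:,0]>=t0)&(q[:,0]<t0+.006)]
        if len(k):print('%.3f n%d s %.3f..%.3f zmax %.3f'%(t0,len(k),k[:,1].min(),k[:,1].max(),k[:,2].max()))
    m=(np.hypot(x-.479,y-.2215)<.04)&(z>.184)&(z<.196)
    print('pattop',m.sum(),W[m].mean(0) if m.sum() else 0, cv2.minAreaRect(W[m][:,:2].astype(np.float32)) if m.sum()>4 else 0)
E
```

```text
t: 8.2
tcp_pos: [0.5591, 0.0581, 0.3074]
tool_rot: [0.799, 0.601, 0.003, 0.001]
force: [0.3, 0.4, 0.3]
finger_gap: 0.448
gripper_force: 0.0
scene post 21 4.99463668099872e-05 0.10832388023234736 0.2435910490816009 -0.004737589532177961 0.004115233041228679 0.10024224733611999 0.1141348368673886
0.000 n5 s -0.008..0.001 zmax 0.222
0.006 n7 s -0.006..0.006 zmax 0.225
0.018 n5 s -0.010..0.011 zmax 0.228
0.024 n34 s -0.013..0.012 zmax 0.230
0.030 n28 s -0.012..0.012 zmax 0.229
0.036 n1 s -0.002..-0.002 zmax 0.212
0.042 n5 s -0.005..0.005 zmax 0.217
0.048 n5 s -0.003..0.004 zmax 0.216
0.054 n3 s -0.005..0.001 zmax 0.218
0.060 n7 s -0.004..0.004 zmax 0.220
0.066 n4 s -0.005..0.001 zmax 0.217
0.072 n3 s 0.003..0.003 zmax 0.218
0.084 n1 s 0.004..0.004 zmax 0.205
0.090 n3 s 0.003..0.004 zmax 0.220
0.096 n1 s 0.004..0.004 zmax 0.230
0.102 n12 s -0.005..0.004 zmax 0.244
0.108 n28 s -0.005..0.004 zmax 0.242
0.114 n1 s -0.000..-0.000 zmax 0.240
pattop 64 [0.48004669 0.22188755 0.18725714] ((0.4798804223537445, 0.2221192866563797), (0.013437606394290924, 0.05125534534454346), 76.79495239257812)
to
[... 299 characters left out ...]
.233
0.024 n24 s -0.014..0.010 zmax 0.235
0.030 n7 s -0.005..0.003 zmax 0.216
0.036 n9 s -0.006..0.003 zmax 0.220
0.042 n7 s -0.005..0.002 zmax 0.221
0.048 n8 s -0.006..0.003 zmax 0.221
0.054 n9 s -0.005..0.004 zmax 0.222
0.060 n9 s -0.006..0.002 zmax 0.224
0.066 n7 s -0.005..0.004 zmax 0.223
0.072 n8 s -0.005..0.003 zmax 0.222
0.078 n7 s -0.006..0.002 zmax 0.223
0.084 n8 s -0.007..0.004 zmax 0.222
0.090 n9 s -0.006..0.004 zmax 0.223
0.096 n9 s -0.005..0.002 zmax 0.242
0.102 n11 s -0.007..0.003 zmax 0.248
0.108 n5 s -0.005..0.001 zmax 0.248
pattop 63 [0.47895585 0.22068578 0.18961188] ((0.47864142060279846, 0.22080521285533905), (0.010967829264700413, 0.04996917024254799), 76.47541046142578)
```

```bash
python3 -m crank '[{"dp":[-0.44,0.9,0],"angular":[0,0,0.5]},{"dp":[-0.44,0.9,0],"angular":[0,0,0.5]},{"dp":[-0.44,0.9,0],"angular":[0,0,0.5]},{"dp":[-0.44,0.9,0],"angular":[0,0,0.5]},{"dp":[-0.44,0.9,0],"angular":[0,0,0.4]},{"dp":[-0.46,0.94,-0.5],"angular":[0,0,0.4]},{"dp":[0,0,-0.6],"angular":[0,0,0]},{"dp":[0,0,0],"angular":[0,0,0]},{"dp":[0,0,0],"angular":[0,0,0]}]' 0 40
python3 - <<'E'
from h import *
a=vision.snapshot('scene')
p=proj(a,[.479,.2214,.2])[0]
c=cv2.getRectSubPix(a['image'],(110,110),(float(p[0]),float(p[1])));cv2.imwrite('pics/e.png',cv2.resize(c,(500,500),interpolation=cv2.INTER_CUBIC))
E
```

```text
t: 9.2
tcp_pos: [0.4795, 0.2195, 0.2741]
tool_rot: [0.785, 0.62, 0.001, 0.0]
force: [0.4, -0.1, -0.6]
finger_gap: 0.996
gripper_force: 0.0
```

View pics/e.png

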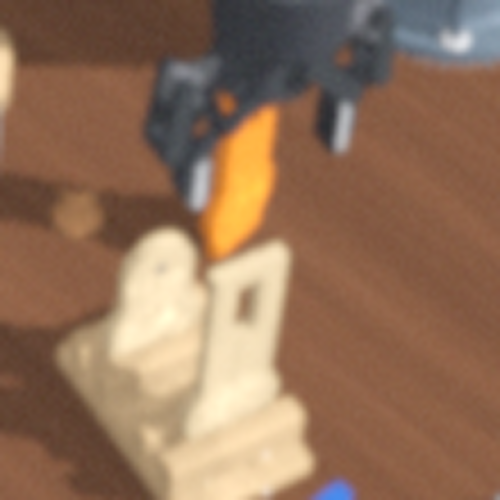

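The slotted pattern (250,320) stands centred under the open fingers (195,190 and 340,125). I'll descend and grip it.

```bash
python3 -m crank '[{"dp":[0,0.06,-0.8],"angular":[0,0,0]},{"dp":[0,0,-0.8],"angular":[0,0,0]},{"dp":[0,0,-0.8],"angular":[0,0,0]},{"dp":[0,0,-0.6],"angular":[0,0,0]},{"dp":[0,0,-0.33],"angular":[0,0,0]},{"dp":[0,0,0],"angular":[0,0,0]}]'; python3 -m crank '[{"dp":[0,0,0],"angular":[0,0,0]},{"dp":[0,0,0],"angular":[0,0,0]},{"dp":[0,0,0],"angular":[0,0,0]},{"dp":[0,0,0],"angular":[0,0,0]},{"dp":[0,0,0],"angular":[0,0,0]},{"dp":[0,0,0],"angular":[0,0,0]}]' 1 40
```

```text
t: 9.85
tcp_pos: [0.4786, 0.2208, 0.1734]
tool_rot: [0.785, 0.62, -0.0, -0.0]
force: [-0.0, -1.5, 0.3]
finger_gap: 1.003
gripper_force: 0.0
t: 10.45
tcp_pos: [0.479, 0.2217, 0.1752]
tool_rot: [0.784, 0.62, 0.001, 0.001]
force: [-0.9, 0.6, 6.1]
finger_gap: 0.578
gripper_force: 41.5
```

```bash
python3 -m crank '[{"dp":[0,0,0.3],"angular":[0,0,0]},{"dp":[0,0,0.5],"angular":[0,0,0]},{"dp":[0,0,0.8],"angular":[0,0,0]},{"dp":[0,0,0.8],"angular":[0,0,0]},{"dp":[0,0,0.8],"angular":[0,0,0]},{"dp":[0,0,0.8],"angular":[0,0,0]},{"dp":[0,0,0.8],"angular":[0,0,0]},{"dp":[0,0,0.5],"angular":[0,0,0]},{"dp":[0,0,0],"angular":[0,0,0]}]'; python3 -m crank '[{"dp":[0.24,-0.45,0],"angular":[0,0,-0.3]},{"dp":[0.48,-0.9,0],"angular":[0,0,-0.6]},{"dp":[0.48,-0.9,0],"angular":[0,0,-0.6]},{"dp":[0.48,-0.9,0],"angular":[0,0,-0.6]},{"dp":[0.48,-0.9,0],"angular":[0,0,-0.6]},{"dp":[0.48,-0.9,0],"angular":[0,0,-0.6]},{"dp":[0.48,-0.9,0],"angular":[0,0,-0.6]},{"dp":[0.48,-0.9,0],"angular":[0,0,-0.6]},{"dp":[0.48,-0.9,0],"angular":[0,0,-0.6]},{"dp":[0.48,-0.9,0],"angular":[0,0,-0.6]},{"dp":[0.48,-0.9,0],"angular":[0,0,-0.6]},{"dp":[0.48,-0.9,0],"angular":[0,0,-0.6]},{"dp":[0.48,-0.9,0],"angular":[0,0,-0.6]},{"dp":[0.26,-0.5,0],"angular":[0,0,-0.3]},{"dp":[0,0,0],"angular":[0,0,0]}]'
```

```text
t: 11.35
tcp_pos: [0.4792, 0.2217, 0.3355]
tool_rot: [0.784, 0.62, 0.002, 0.001]
force: [-0.4, -0.5, -2.2]
finger_gap: 0.573
gripper_force: 41.8
t: 12.85
tcp_pos: [0.666, -0.134, 0.3308]
tool_rot: [0.826, 0.564, -0.001, -0.001]
force: [-0.8, 0.6, -2.3]
finger_gap: 0.579
gripper_force: 41.9
```

```bash
python3 -m crank '[{"dp":[0,0,-0.7],"angular":[0,0,0]},{"dp":[0,0,-0.7],"angular":[0,0,0]},{"dp":[0,0,-0.7],"angular":[0,0,0]},{"dp":[0,0,-0.5],"angular":[0,0,0]},{"dp":[0,0,-0.1],"angular":[0,0,0]},{"dp":[0,0,0],"angular":[0,0,0]}]'
python3 - <<'E'
from h import *
import pickle
a=vision.snapshot('scene');b=vision.snapshot('top');pickle.dump((a,b),open('s2.pkl','wb'))
p=proj(a,[.655,-.17,.22])[0];q=proj(b,[.655,-.17,.22])[0]
k=[]
for s,p in((a,p),(b,q)):
    c=cv2.getRectSubPix(s['image'],(110,110),(float(p[0]),float(p[1])));k.append(cv2.resize(c,(400,400),interpolation=cv2.INTER_CUBIC))
cv2.imwrite('pics/f.png',np.hstack(k))
u=np.array([.933,-.360]);f=np.array([.360,.933]);pin=np.array([.6137,-.2719])
W=cloud(a).reshape(-1,3);W=W[np.isfinite(W[:,0])];x,y,z=W.T
d=W[:,:2]-pin;s_,t=d@u,d@f
m=(abs(s_)<.04)&(t>.13)&(t<.165)&(z>.085)&(z<.2)
print(m.sum());c=np.linalg.lstsq(np.c_[s_[m],z[m]-.2,np.ones(m.sum())],t[m],rcond=None)[0];print('face t= a*s+b*(z-.2)+c',c)
for z0 in np.arange(.085,.21,.015):
    k=m&(z>=z0)&(z<z0+.015)
    if k.sum():print('%.3f'%z0,s_[k].min(),s_[k].max(),np.median(t[k]))
E
```

```text
t: 13.45
tcp_pos: [0.6652, -0.1299, 0.2513]
tool_rot: [0.824, 0.566, -0.001, -0.001]
force: [0.1, 0.4, -0.6]
finger_gap: 0.576
gripper_force: 41.9
508
face t= a*s+b*(z-.2)+c [0.00776912 0.00024967 0.15499859]
0.085 -0.02821318008181888 0.02158017933905008 0.15467914879245187
0.100 -0.032903341136384254 0.026798104249747823 0.15517516480866322
0.115 -0.037382985976192926 0.030292535404954347 0.15585601247029007
0.130 -0.03633692549591123 0.029925668862494467 0.15458952008939486
0.145 -0.031142238568254304 0.028972489870240488 0.15526177056090396
0.160 -0.027843169133530164 0.021861004380772518 0.15493996340663654
0.175 -0.026701755730695255 0.021826938422373196 0.15524185885529818
0.190 -0.02769051008131972 0.02228760931746665 0.15547495390545618
```

View pics/f.png

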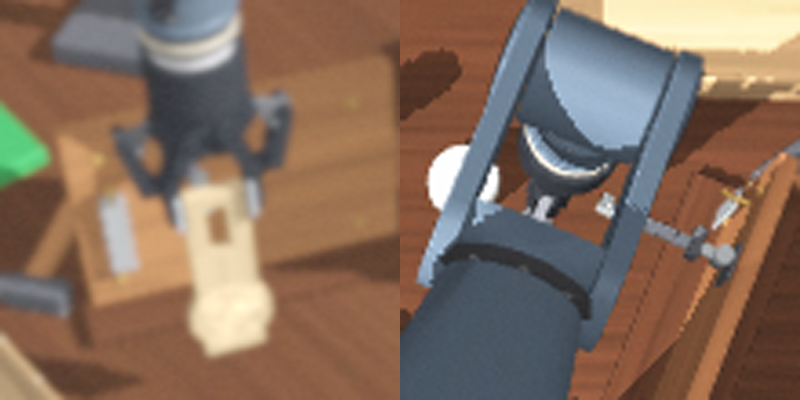

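The crops show the pattern held upright with its slot (215,225) in front of the post, about 2 mm to one side. I'll correct that and move the slot over the post.

```bash
python3 -m crank '[{"dp":[0.07,-0.03,-0.05],"angular":[0,0,0]},{"dp":[-0.07,-0.18,0],"angular":[0,0,0]},{"dp":[-0.07,-0.18,0],"angular":[0,0,0]},{"dp":[-0.07,-0.18,0],"angular":[0,0,0]},{"dp":[-0.07,-0.18,0],"angular":[0,0,0]},{"dp":[-0.07,-0.18,0],"angular":[0,0,0]},{"dp":[0,0,0],"angular":[0,0,0]}]'
```

```text
t: 14.25
tcp_pos: [0.6572, -0.1602, 0.2504]
tool_rot: [0.825, 0.565, -0.0, 0.0]
force: [-0.8, -0.2, -1.5]
finger_gap: 0.576
gripper_force: 41.9
```

```bash
python3 -m crank '[{"dp":[-0.09,-0.17,0],"angular":[0,0,0]},{"dp":[-0.07,-0.18,0],"angular":[0,0,0]},{"dp":[-0.07,-0.18,0],"angular":[0,0,0]}]';python3 -m crank '[{"dp":[-0.07,-0.18,0],"angular":[0,0,0]},{"dp":[-0.07,-0.18,0],"angular":[0,0,0]},{"dp":[-0.07,-0.18,0],"angular":[0,0,0]},{"dp":[0,0,0],"angular":[0,0,0]}]'
```

```text
t: 14.55
tcp_pos: [0.6505, -0.1753, 0.2504]
tool_rot: [0.825, 0.566, -0.0, 0.0]
force: [-0.5, -0.4, -1.4]
finger_gap: 0.575
gripper_force: 41.9
t: 14.95
tcp_pos: [0.6441, -0.1921, 0.2504]
tool_rot: [0.825, 0.565, -0.0, 0.0]
force: [0.1, -0.9, -0.9]
finger_gap: 0.575
gripper_force: 42.0
```

```bash
python3 -m crank '[{"dp":[0,0,-0.3],"angular":[0,0,0]},{"dp":[0,0,-0.3],"angular":[0,0,0]},{"dp":[0,0,-0.27],"angular":[0,0,0]},{"dp":[0,0,0],"angular":[0,0,0]}]';python3 -m crank '[{"dp":[-0.07,-0.18,0],"angular":[0,0,0]},{"dp":[-0.07,-0.18,0],"angular":[0,0,0]},{"dp":[-0.07,-0.18,0],"angular":[0,0,0]},{"dp":[-0.07,-0.18,0],"angular":[0,0,0]},{"dp":[0,0,0],"angular":[0,0,0]}]'
```

```text
t: 15.35
tcp_pos: [0.6433, -0.1903, 0.2219]
tool_rot: [0.825, 0.566, -0.001, -0.002]
force: [0.2, -0.1, -1.7]
finger_gap: 0.578
gripper_force: 41.9
t: 15.85
tcp_pos: [0.6358, -0.214, 0.2246]
tool_rot: [0.825, 0.565, 0.0, 0.0]
force: [1.1, 0.6, -0.8]
finger_gap: 0.576
gripper_force: 41.9
```

```bash
python3 -m crank '[{"dp":[-0.036,-0.093,0],"angular":[0,0,0]},{"dp":[-0.036,-0.093,0],"angular":[0,0,0]},{"dp":[-0.036,-0.093,0],"angular":[0,0,0]},{"dp":[-0.036,-0.093,0],"angular":[0,0,0]},{"dp":[-0.036,-0.093,0],"angular":[0,0,0]},{"dp":[0,0,0],"angular":[0,0,0]}]';python3 -m crank '[{"dp":[-0.018,-0.047,0],"angular":[0,0,0]},{"dp":[-0.018,-0.047,0],"angular":[0,0,0]},{"dp":[0,0,0],"angular":[0,0,0]}]';python3 -m crank '[{"dp":[-0.018,-0.047,0],"angular":[0,0,0]},{"dp":[-0.018,-0.047,0],"angular":[0,0,0]},{"dp":[0,0,0],"angular":[0,0,0]}]'
```

```text
t: 16.45
tcp_pos: [0.6305, -0.2271, 0.2243]
tool_rot: [0.825, 0.565, -0.0, 0.0]
force: [-0.0, -0.2, -1.2]
finger_gap: 0.575
gripper_force: 41.9
t: 16.75
tcp_pos: [0.6295, -0.2296, 0.2243]
tool_rot: [0.825, 0.565, -0.0, -0.0]
force: [0.3, -0.4, -2.1]
finger_gap: 0.58
gripper_force: 41.9
t: 17.05
tcp_pos: [0.6283, -0.2325, 0.2243]
tool_rot: [0.825, 0.565, -0.0, 0.0]
force: [0.0, 0.4, -0.9]
finger_gap: 0.578
gripper_force: 41.9
```

```bash
python3 -m crank '[{"dp":[-0.018,-0.047,0],"angular":[0,0,0]},{"dp":[0,0,0],"angular":[0,0,0]}]';python3 -m crank '[{"dp":[-0.018,-0.047,0],"angular":[0,0,0]},{"dp":[0,0,0],"angular":[0,0,0]}]';python3 -m crank '[{"dp":[-0.018,-0.047,0],"angular":[0,0,0]},{"dp":[0,0,0],"angular":[0,0,0]}]'
```

```text
t: 17.25
tcp_pos: [0.6278, -0.2339, 0.2243]
tool_rot: [0.825, 0.565, -0.0, 0.0]
force: [-0.3, 0.4, -1.0]
finger_gap: 0.577
gripper_force: 41.9
t: 17.45
tcp_pos: [0.6273, -0.2353, 0.2243]
tool_rot: [0.825, 0.565, -0.0, 0.0]
force: [-0.1, 0.1, -1.0]
finger_gap: 0.572
gripper_force: 41.9
t: 17.65
tcp_pos: [0.6268, -0.2367, 0.2243]
tool_rot: [0.825, 0.565, -0.0, 0.0]
force: [-0.6, -0.1, -1.1]
finger_gap: 0.579
gripper_force: 41.9
```

```bash
python3 -m crank '[{"dp":[-0.018,-0.047,0],"angular":[0,0,0]},{"dp":[0,0,0],"angular":[0,0,0]}]';python3 -m crank '[{"dp":[-0.018,-0.047,0],"angular":[0,0,0]},{"dp":[0,0,0],"angular":[0,0,0]}]'
```

```text
t: 17.85
tcp_pos: [0.6262, -0.2381, 0.2243]
tool_rot: [0.825, 0.565, -0.0, 0.0]
force: [0.1, -0.5, -1.3]
finger_gap: 0.574
gripper_force: 41.9
t: 18.05
tcp_pos: [0.626, -0.2386, 0.2243]
tool_rot: [0.825, 0.565, 0.001, -0.001]
force: [1.7, 2.7, -0.6]
finger_gap: 0.577
gripper_force: 42.0
```

Contact was felt at the collar (+3 N outward). I'll back off to mid-notch and lower.

```bash
python3 -m crank '[{"dp":[0.028,0.072,0],"angular":[0,0,0]},{"dp":[0,0,0],"angular":[0,0,0]}]';python3 -m crank '[{"dp":[0,0,-0.07],"angular":[0,0,0]},{"dp":[0,0,-0.07],"angular":[0,0,0]},{"dp":[0,0,0],"angular":[0,0,0]}]';python3 -m crank '[{"dp":[0,0,-0.05],"angular":[0,0,0]},{"dp":[0,0,0],"angular":[0,0,0]}]'
```

```text
t: 18.25
tcp_pos: [0.6265, -0.2373, 0.2243]
tool_rot: [0.825, 0.566, -0.0, 0.0]
force: [-0.4, 0.1, -0.6]
finger_gap: 0.574
gripper_force: 41.9
t: 18.55
tcp_pos: [0.6262, -0.2372, 0.2196]
tool_rot: [0.825, 0.565, -0.0, -0.0]
force: [-0.6, -0.2, -0.9]
finger_gap: 0.575
gripper_force: 41.9
t: 18.75
tcp_pos: [0.6264, -0.2372, 0.2183]
tool_rot: [0.825, 0.565, -0.0, -0.0]
force: [-0.2, -0.0, -0.7]
finger_gap: 0.577
gripper_force: 41.9
```

```bash
python3 -m crank '[{"dp":[0,0,-0.05],"angular":[0,0,0]},{"dp":[0,0,0],"angular":[0,0,0]}]';python3 -m crank '[{"dp":[0,0,-0.05],"angular":[0,0,0]},{"dp":[0,0,0],"angular":[0,0,0]}]';python3 -m crank '[{"dp":[0,0,-0.03],"angular":[0,0,0]},{"dp":[0,0,0],"angular":[0,0,0]}]'
```

```text
t: 18.95
tcp_pos: [0.6265, -0.2372, 0.2169]
tool_rot: [0.825, 0.565, -0.0, -0.0]
force: [-0.7, -0.2, -1.6]
finger_gap: 0.579
gripper_force: 41.9
t: 19.15
tcp_pos: [0.6265, -0.2371, 0.2154]
tool_rot: [0.825, 0.565, -0.0, -0.0]
force: [-0.5, 0.0, -1.2]
finger_gap: 0.572
gripper_force: 41.9
t: 19.35
tcp_pos: [0.6265, -0.2371, 0.2146]
tool_rot: [0.825, 0.565, -0.0, -0.0]
force: [-0.6, 0.2, -2.4]
finger_gap: 0.58
gripper_force: 41.9
```

```bash
python3 -m crank '[{"dp":[0,0,-0.03],"angular":[0,0,0]},{"dp":[0,0,0],"angular":[0,0,0]}]';python3 -m crank '[{"dp":[0,0,-0.03],"angular":[0,0,0]},{"dp":[0,0,0],"angular":[0,0,0]}]'
```

```text
t: 19.55
tcp_pos: [0.6267, -0.2372, 0.2141]
tool_rot: [0.825, 0.565, 0.0, 0.0]
force: [-0.2, -0.5, -0.2]
finger_gap: 0.579
gripper_force: 42.1
t: 19.75
tcp_pos: [0.6268, -0.2373, 0.214]
tool_rot: [0.825, 0.566, 0.0, 0.0]
force: [-1.3, 0.8, 3.7]
finger_gap: 0.577
gripper_force: 42.6
```

```bash
python3 -m crank '[{"dp":[0,0,0.02],"angular":[0,0,0]},{"dp":[0,0,0],"angular":[0,0,0]},{"dp":[0,0,0],"angular":[0,0,0]},{"dp":[0,0,0],"angular":[0,0,0]},{"dp":[0,0,0],"angular":[0,0,0]}]' 0.22 40
python3 - <<'E'
from h import *
a=vision.snapshot('scene');b=vision.snapshot('top')
k=[]
for s in (a,b):
    p=proj(s,[.635,-.225,.18])[0]
    c=cv2.getRectSubPix(s['image'],(90,90),(float(p[0]),float(p[1])));k.append(cv2.resize(c,(400,400),interpolation=cv2.INTER_CUBIC))
cv2.imwrite('pics/g.png',np.hstack(k))
E
```

```text
t: 20.25
tcp_pos: [0.6265, -0.2372, 0.2132]
tool_rot: [0.825, 0.565, -0.0, -0.0]
force: [1.0, 0.3, 0.2]
finger_gap: 0.782
gripper_force: 0.0
```

View pics/g.png

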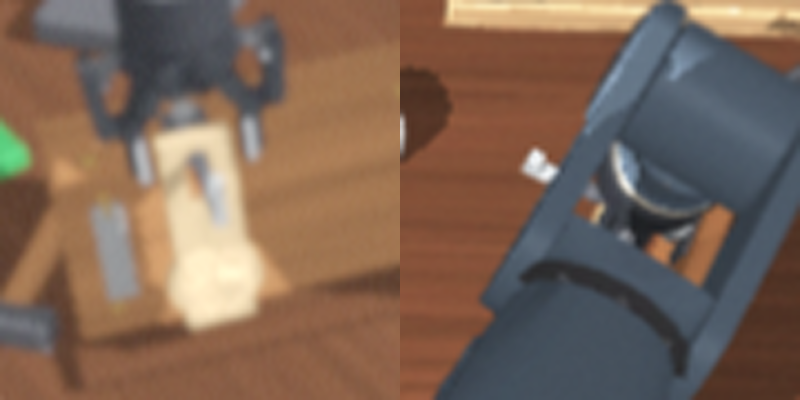

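The pattern (205,225) hangs on the hook with the bar (210,190) through the slot, and the fingers (140,160 and 252,135) are clear on both sides. I'll retreat straight up slowly and then verify.

```bash
python3 -m crank '[{"dp":[0,0,0.15],"angular":[0,0,0]},{"dp":[0,0,0.3],"angular":[0,0,0]},{"dp":[0,0,0.5],"angular":[0,0,0]},{"dp":[0,0,0.8],"angular":[0,0,0]},{"dp":[0,0,0.8],"angular":[0,0,0]},{"dp":[0,0,0.8],"angular":[0,0,0]},{"dp":[-0.4,0.8,0.5],"angular":[0,0,0]},{"dp":[-0.5,1,0],"angular":[0,0,0]},{"dp":[-0.5,1,0],"angular":[0,0,0]},{"dp":[-0.5,1,0],"angular":[0,0,0]},{"dp":[-0.5,1,0],"angular":[0,0,0]},{"dp":[-0.5,1,0],"angular":[0,0,0]},{"dp":[-0.5,1,0],"angular":[0,0,0]},{"dp":[-0.5,1,0],"angular":[0,0,0]},{"dp":[0,0,0],"angular":[0,0,0]},{"dp":[0,0,0],"angular":[0,0,0]},{"dp":[0,0,0],"angular":[0,0,0]}]'
python3 - <<'E'
from h import *
a=vision.snapshot('scene');b=vision.snapshot('top')
k=[]
for s in (a,b):
    p=proj(s,[.635,-.225,.18])[0]
    c=cv2.getRectSubPix(s['image'],(90,90),(float(p[0]),float(p[1])));k.append(cv2.resize(c,(400,400),interpolation=cv2.INTER_CUBIC))
cv2.imwrite('pics/i.png',np.hstack(k))
u=np.array([.933,-.360]);f=np.array([.360,.933]);pin=np.array([.6137,-.2719])
for im in (a,b):
    W=cloud(im).reshape(-1,3);W=W[np.isfinite(W[:,0])];x,y,z=W.T
    d=W[:,:2]-pin;s_,t=d@u,d@f
    m=(abs(s_)<.04)&(t>.025)&(t<.055)&(z>.06)&(z<.26)
    print(m.sum(),'zmax',z[m].max(),'s',s_[m].min(),s_[m].max())
    c=np.linalg.lstsq(np.c_[s_[m],z[m]-.2,np.ones(m.sum())],t[m],rcond=None)[0];print(c)
    m=(abs(s_)<.03)&(t>.085)&(t<.125)&(z>.232)&(z<.26);print('post',s_[m].mean(),t[m].mean())
E
```

```text
t: 22.05
tcp_pos: [0.5104, -0.0039, 0.3297]
tool_rot: [0.825, 0.565, 0.001, 0.001]
force: [0.1, -0.7, -0.8]
finger_gap: 0.779
gripper_force: 0.0
652 zmax 0.2330369310843302 s -0.033339044923728946 0.033951936171623606
[ 0.02221133 -0.01631191  0.03969287]
post -0.00021602402198147102 0.10815356118793001
194 zmax 0.23472083022759582 s -0.03421078811006046 0.031199892846190316
[ 0.07641318 -0.02521223  0.03791788]
post -0.0022118326992862313 0.10521406644465331
```

View pics/i.png

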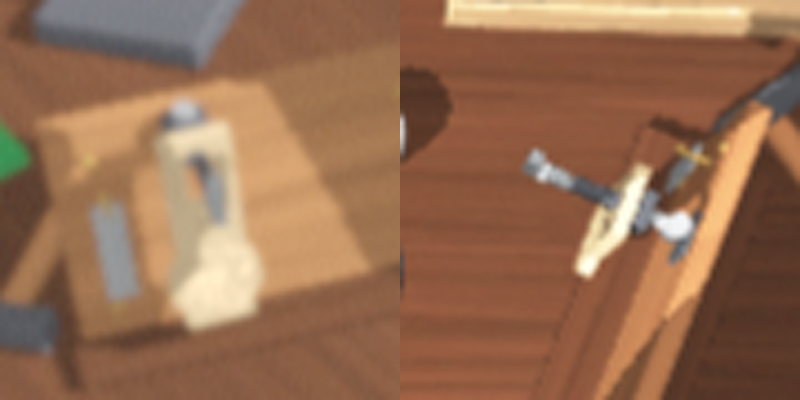

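The pattern hangs upright against the collar at (640,215) in the right crop. The hook is square out, its post at (535,160) unchanged, and the robot is clear. I'll hand in.

```bash
python3 -c "
from station import order
print(order.sign_off())"
```

```text
the job is handed in; nothing more can be done
None
```

I swung the hook out to its stop, hung the slotted wooden pattern in the notch right next to the collar, let go and backed the arm away, then handed the job in at about 22 s; the hand-in returned no verdict.

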